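# Clamp the heating block onto the reactor column

## Task

Fit the stack on the upright steel reactor column, in this order: slide the U-shaped aluminium heating block across the bench until its slot is fully home against the column, then slide the slotted white plate off its shelf, over the block and under the black cap until it too is fully home against the column, and last press the black cap down until it bears on the plate. Leave the glassware alone.

Things in the scene. Friction and masses are not known exactly. Their poses are not given: they have to be found in the camera images.
- column (a point): Foot of the fixed upright steel column (24 mm diameter, 98 mm tall, its top inside the black cap), on its axis at bench level; the bench round it is bare. Axes of the stand: z up, feed shelf on the -y side; the block starts on the +y side.
- shelf (a point): Middle of the edge, nearest the column, of the fixed steel feed shelf: at its top, 43.5 mm above the bench and 58 mm from the column axis. The shelf reaches 165 mm further along its -y (away from the column), is 150 mm wide along x and stands on two legs.
- block_seat (a point): Loose U-shaped aluminium block, about 0.6 kg, on the bench: 110 mm wide (x), 125 long (y), 42 tall (z up). The point, 21 mm up, is where the column's axis comes when the block is home. Its slot, 34 mm wide, full height, opens to its own -y with a mouth flared to 62 mm; its arms end 35 mm from the point. It starts 125 to 170 mm from the column, slot roughly facing it.
- block_back (a point): Centre of the block's flat back face (110 mm wide, 42 mm tall), 90 mm from block_seat along the block's +y, 21 mm up. Pushing on this face towards the column drives the slot onto it.
- plate_seat (a point): Loose slotted white plastic plate, about 0.2 kg, lying on the shelf: 84 mm wide (x), 135 long (y), 14 thick (z up). The point, half-way through the thickness, is where the column's axis comes when it is home. Its slot, 32 mm wide, opens to its own +y with a mouth flared to 60 mm; its arms end 35 mm from the point. Without the block below it tips nose-down off the shelf into the block's way.
- plate_back (a point): Centre of the plate's flat back face (84 mm wide, 14 mm tall), 100 mm from plate_seat along the plate's -y. Pushing on it slides the plate off the shelf over the block (block top 1.5 mm lower than the shelf) and onto the column.
- cap (a joint): Travel (m) of the black clamp cap, captive on the column's top: 0 = highest (underside 90 mm above the bench), 0.040 = lowest, growing downwards. It starts at 0 to 0.014, stays where it is left and slides down under a press of about 5 N (friction). On a complete stack it meets the plate at about 0.033.
- cap_top (a point): Centre of the flat round top (56 mm diameter) of the black cap; the cap is 50 mm tall and moves straight down.
- bottle_mid (a point): Bystander: clear glass jar with red cap, 64 mm diameter, 88 mm tall; the point is on its axis, 44 mm up.
- beaker_mid (a point): Bystander: glass beaker, 64 mm diameter, 80 mm tall; the point is on its axis, 40 mm up.
- vial_mid (a point): Bystander: small amber jar with blue cap, 50 mm diameter, 70 mm tall; the point is on its axis, 35 mm up.
Not all that is in view belongs to the job. Of the things shaped like the part that bears plate_seat, the white one is meant. What is shaped like the part that bears block_seat but orange is not meant.

How it is judged:
By the outcome, as a careful person would: the job done as asked, in the order asked, and still so for the second after the job is handed in, with the robot touching nothing.
It also fails if it takes over 62 s, if anything falls off the work surface, if the arm or the gripper's body presses on something with over 40 N, if the wrist force passes 120 N, or if a joint passes its speed limit or range.

## Robot

A 7-joint arm with a two-finger parallel gripper is mounted at the origin on the work surface. World frame = base frame: x ahead of the robot, y to its left, z up, the work surface at z = 0. Lengths are in m, angles in rad, forces in N, time in s.
With the tool pointing down it reaches from about 0.4 to 0.85 m from the base axis. Payload 4.4 kg.
Tool frame: the origin (TCP) lies at the very end of the fingers, on their centre line; the grasp point (between the pads) lies 19 mm behind it (hold_point_z is the distance from the TCP to the grasp point, in m); x points along the fingers, z is the direction in which the jaws open and shut, and the axes are right-handed (so a half turn about x gives the same grasp; the last joint's range is limited). The gripper opens to 94 mm and grips with 3 to 60 N. Pads are 16 mm wide; open, the fingers measure 119 mm over their backs; the gripper's body (75 mm by 177 mm) begins 78 mm behind the grasp point.
Start: joints at [1.234, 0.628, 0.038, 1.517, -0.027, 0.996, -0.02], TCP at [0.174, -0.626, 0.205] pointing down, gripper open.
Joint ranges: [-3.06, 3.06], [-0.37, 2.12], [-1.25, 1.32], [0.18, 2.47], [-1.1, 4.24], [0.23, 1.98], [-2.94, 2.94]. Speed limits (rad/s): [2.57, 2.57, 3.14, 3.14, 3.14, 3.14, 3.14].

## Interface

Orientations are given as a 3x3 rotation matrix whose columns are the frame's x, y, z axes.
In Python, from station import observe, snapshot, calibration, close_job, hold_point_z gives the robot as it stands.
- The arm moves only by the shell command python3 -m pendant 'ROWS' [FORCE]. ROWS is text: rows parted by semicolons, each of 7 numbers parted by spaces: the shift along the world's x, y, z in units of 50 mm (1.0 is 50 mm), then the turn, a rotation vector about the world's x, y, z in units of 6 degrees (1.0 is 6 degrees), then the gripper command: -1 is shut, 1 is fully open, values between are in proportion. A call has 1 to 8 rows; each row is the pose to reach, as a shift and turn from the pose commanded when the call began; what a row does not reach only later rows make up. A row lasts 1/8 s, in which the tool goes at most 62.5 mm and 10.7 degrees, less where a joint would pass 70% of its speed; a pose out of reach is approached as far as the arm can. A call with a gripper value outside its range is refused whole. The fingers move at their own pace and stop on an object; FORCE is the grip in N (left out, the last holds). Time passes only in rows, so rows that repeat a pose let the fingers close. It gives the time, the measured TCP pose, the force and the opening at its end, in the units of the state.
- observe(): the state, without advancing time (a new reading comes with each control period).
- snapshot(name): name is "scene" or "side" or "wrist"; returns the picture (480x640x3 uint8, blue, green, red); there is no depth.
- calibration(name): a dict with "intrinsics" (3x3 intrinsics, pixels), "R" (3x3) and "t" (3): a world point X has camera coordinates R X + t. Camera axes: x right, y down, z forward; pixel columns grow to the right and rows downward; lengths in m; the calibration is good to about 2 mm. The wrist camera is an equidistant fisheye: a pixel r from the principal point sees the ray r / f radians off the axis. A picture is of the moment at which its call begins: read the wrist's pose just before it. calibration takes no time and is no camera call; for the wrist camera it gives the pose at the moment of the call.
- close_job(): hands the job in, once; it reports no verdict.
The state is a dict: "time": time; "joints": joint angles; "qvel": joint speeds; "joint_torque": joint torques, N m; "ee_pos": TCP position; "tcp_rot": TCP orientation; "ft_force": force on the tool from outside, world axes, zero at the start; "torque": the same for the moment, N m; "width": opening from 0.0 (shut) to 1.0 (fully open).
Only numpy, scipy, OpenCV 4.12 (cv2) and the standard library are available. Lean on these libraries where they do the work, as an engineer would, in place of code of your own. Each camera call takes 0.05 s, during which the arm holds its last target.

## Working session

There is one attempt and no reset: what is moved stays moved. The work goes in short steps, Python scripts to look and compute and a shell command to move; the robot and the scene stay as the last step left them, time stands still between calls to the robot, and variables do not carry over. Pictures are saved under pics/ and viewed, and the job is handed in when it is done.

```bash
mkdir -p pics; ls
python3 - <<'E'
from station import *
import cv2
s=observe();print(s['time'],s['ee_pos'],s['tcp_rot'],s['ft_force'],s['width'],hold_point_z)
for n in ['scene','side','wrist']:
    cv2.imwrite(f'pics/{n}0.png',snapshot(n)); c=calibration(n); print(n,c)
E
```

```text
pics
0.0 [ 0.17372645 -0.62566097  0.20457683] [[-5.19186126e-04  9.63554027e-01  2.67513302e-01]
 [ 1.79909186e-03  2.67513805e-01 -9.63552348e-01]
 [-9.99998247e-01 -1.89820060e-05 -1.87241167e-03]] [-0.51279573 -0.17875813  0.45000442] 0.9971128368365374 0.0188
scene {'intrinsics': array([[617.72586315,   0.        , 322.03874623],
       [  0.        , 617.72586315, 231.35733285],
       [  0.        ,   0.        ,   1.        ]]), 'R': array([[-0.82409123,  0.56645518, -0.00147346],
       [ 0.45500051,  0.66039068, -0.5973765 ],
       [-0.33741395, -0.49296317, -0.80195956]]), 't': array([ 0.47916274, -0.12292706,  1.62584988])}
side {'intrinsics': array([[525.59867093,   0.        , 306.69807601],
       [  0.        , 525.59867093, 238.87946262],
       [  0.        ,   0.        ,   1.        ]]), 'R': array([[ 0.8698951 , -0.49322416,  0.00352783],
       [-0.38007632, -0.67486152, -0.63253769],
       [ 0.31436367,  0.54890059, -0.77452155]]), 't': array([-0.50983866,  0.243194  ,  0.94134507])}
wrist {'intrinsics': array([[371.64829954,   0.        , 320.53606079],
       [  0.        , 371.64829954, 229.46046915],
       [  0.        ,   0.        ,   1.        ]]), 'R': array([[ 0.26615051, -0.96392902, -0.00217925],
       [-0.93739014, -0.25934841,  0.23246104],
       [-0.22464113, -0.05982682, -0.97260327]]), 't': array([-0.64860328, -0.02345412,  0.3902526 ])}
```

View pics/scene0.png

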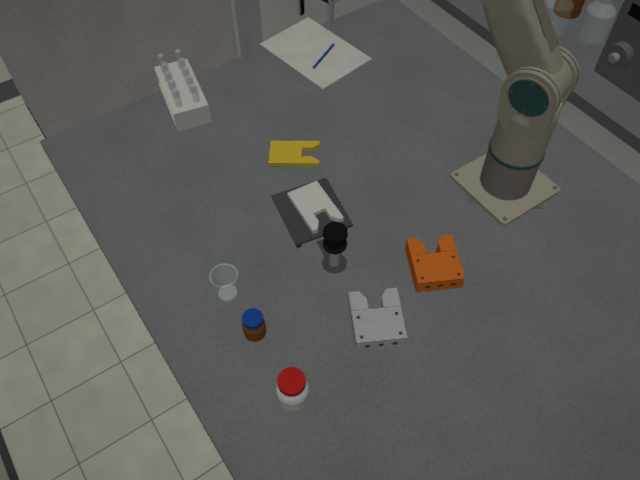

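View pics/side0.png

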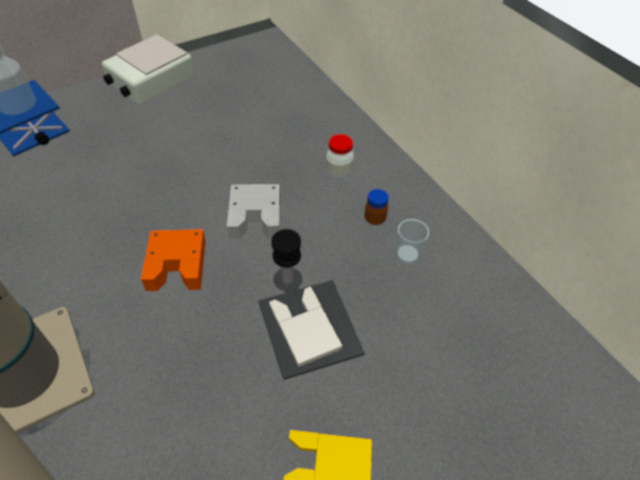

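View pics/wrist0.png

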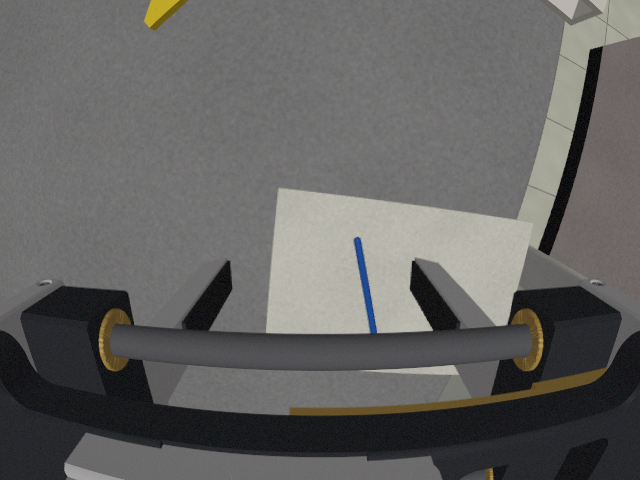

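Candidates, scene-picture pixels:
- Plate: white at (316,206) on the dark shelf, yellow at (294,153) on the bench. The white one is meant.
- Block: bare aluminium at (378,320), orange at (436,265). The aluminium one is meant.

I'll confirm in one enlarged crop per view.

```bash
cat > h.py <<'E'
import numpy as np, cv2
from station import *
def ray(c,uv):
    K=c['intrinsics'];d=np.linalg.solve(K,np.array([uv[0],uv[1],1.]));R=c['R']
    return -R.T@c['t'], R.T@d
def onz(c,uv,z):
    o,d=ray(c,uv);return o+d*(z-o[2])/d[2]
def proj(c,X):
    p=c['K'] if 0 else c['intrinsics']@(c['R']@np.asarray(X,float)+c['t']);return p[:2]/p[2]
E
python3 - <<'E'
import cv2
a=cv2.imread('pics/scene0.png')[130:410,190:480];b=cv2.imread('pics/side0.png')[120:400,130:440]
cv2.imwrite('pics/ca.png',cv2.resize(a,(795,768)[:2] if 0 else (621,600),interpolation=cv2.INTER_CUBIC))
cv2.imwrite('pics/cb.png',cv2.resize(b,(664,600),interpolation=cv2.INTER_CUBIC))
E
```

```text
(no output)
```

View pics/ca.png

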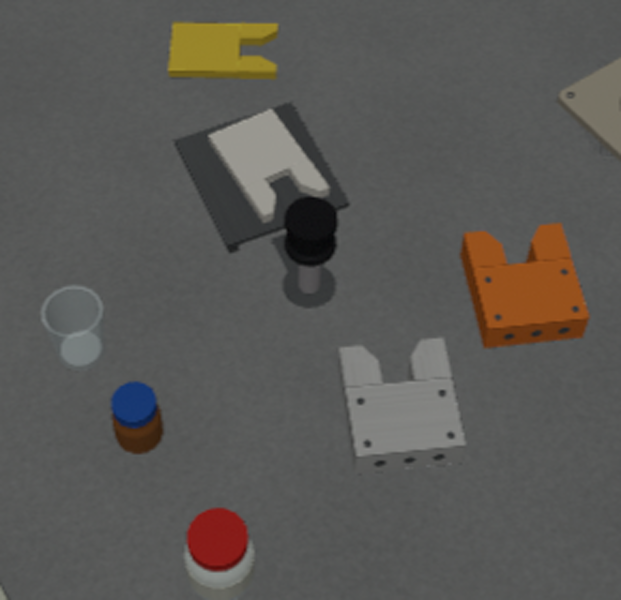

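View pics/cb.png

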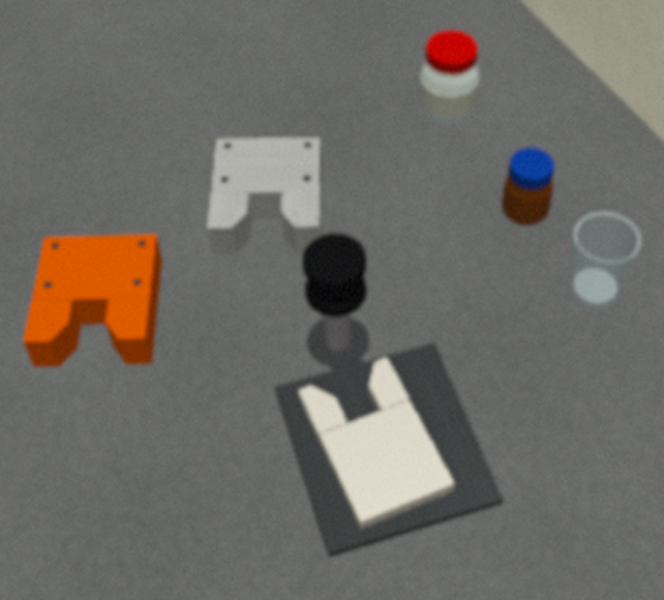

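The scene crop shows the bare aluminium block and the white plate on the dark shelf. Its slot faces the column at crop (310,280). The orange and yellow look-alikes stand apart. Next I measure positions from the corners.

```bash
cat > m.py <<'E'
from h import *
from scipy.optimize import least_squares
cs,cd=calibration('scene'),calibration('side')
A=cv2.imread('pics/scene0.png');B=cv2.imread('pics/side0.png')
fa=lambda p:(190+p[0]/2.1414-.27,130+p[1]/2.1429-.27)
fb=lambda p:(130+p[0]/2.1419-.27,120+p[1]/2.1429-.27)
def show(n,pa,pb,z):
    a=np.array([onz(cs,fa(p),z)[:2] for p in pa]);b=np.array([onz(cd,fb(p),z)[:2] for p in pb])
    print(n);print(np.c_[a,b].round(4)); return a,b
def tri(o1,d1,o2,d2):
    M=[];v=[]
    for o,d in((o1,d1),(o2,d2)):
        d=d/np.linalg.norm(d);P=np.eye(3)-np.outer(d,d);M.append(P);v.append(P@o)
    return np.linalg.lstsq(np.vstack(M),np.hstack(v),rcond=None)[0]
def trip(pa,pb): return tri(*ray(cs,fa(pa)),*ray(cd,fb(pb)))
E
python3 - <<'E'
from m import *
# order: back toward... block: A_backleft,A_backright,A_tip_left(in a),A_tip_right
show('block a:BL,BR,TL,TR; b matched',[(356,454),(464,442),(340,348),(444,339)],[(320,138),(217,138),(319,227),(207,228)],.042)
show('shelf L,T,R,Bot',[(175,143),(293,102),(348,205),(229,246)],[(501,502),(330,554),(275,387),(434,345)],.0435)
show('plate backL backR tips L,R (outer)',[(209,133),(273,110),(264,220),(329,189)],[(455,484),(360,522),(388,357),(299,388)],.0575)
print('cap',trip((311,219),(334,258)))
print('bot',trip((218,538),(452,50)),'vial',trip((134,404),(531,166)),'beak',trip((73,312),(607,238)))
for X in ('cap',):pass
E
```

```text
block a:BL,BR,TL,TR; b matched
[[0.6048 0.1611 0.6066 0.1629]
 [0.5085 0.2114 0.5118 0.2162]
 [0.5463 0.0535 0.5482 0.0536]
 [0.45   0.1065 0.4515 0.1066]]
shelf L,T,R,Bot
[[ 0.5423 -0.2804  0.5399 -0.2836]
 [ 0.3923 -0.2546  0.3968 -0.2546]
 [ 0.4295 -0.0922  0.4279 -0.0931]
 [ 0.571  -0.1208  0.5731 -0.1235]]
plate backL backR tips L,R (outer)
[[ 0.5072 -0.2603  0.5112 -0.2571]
 [ 0.426  -0.2474  0.4276 -0.2484]
 [ 0.5249 -0.1198  0.5255 -0.1225]
 [ 0.4405 -0.1143  0.4424 -0.1127]]
cap [ 0.51202934 -0.05013051  0.12664375]
bot [0.77377324 0.17332536 0.08456343] vial [0.76215257 0.00140691 0.06670772] beak [ 0.76244139 -0.11996484  0.07991408]
```

```bash
python3 -m pendant '3.7 7 0.5 0 0 4 1;3.7 7 0.5 0 0 4 1;3.7 7 0.5 0 0 4 1;3.7 7 0.5 0 0 4 1;3.7 7 0.5 0 0 4 1;3.7 7 0.5 0 0 4 1;3.7 7 0.5 0 0 4 1;3.7 7 0.5 0 0 4 1' 30
```

```text
time: 1.15
ee_pos: [0.3597, -0.2749, 0.2306]
tcp_rot: [[0.0, 0.769, 0.639], [0.0, 0.639, -0.769], [-1.0, 0.0, 0.0]]
ft_force: [-0.8, -0.3, -0.0]
width: 0.998
```

```bash
python3 -m pendant '3.74 7.35 0 0 0 3.63 1;3.74 7.35 0 0 0 3.63 1;3.74 7.35 0 0 0 3.63 1;3.74 7.35 0 0 0 3.63 1;3.74 7.35 0 0 0 3.63 1;3.74 7.35 0 0 0 3.63 0.1;3.74 7.35 0 0 0 3.63 0.1;3.74 7.35 0 0 0 3.63 0.1'
python3 - <<'E'
from h import *
cv2.imwrite('pics/w1.png',snapshot('wrist'));c=calibration('wrist');s=observe();print(s['ee_pos'],s['joints'],s['width'])
np.save('wc.npy',c,allow_pickle=True)
E
```

```text
time: 2.15
ee_pos: [0.5471, 0.0926, 0.2298]
tcp_rot: [[-0.0, 0.478, 0.878], [0.001, 0.878, -0.478], [-1.0, 0.001, -0.001]]
ft_force: [0.2, -0.5, -0.6]
width: 0.72
[0.54622318 0.09004434 0.22968463] [-0.00852672  0.47551647 -0.30539011  1.75294615  0.17191104  0.94054581
 -0.88523802] 0.6746825242586175
```

View pics/w1.png

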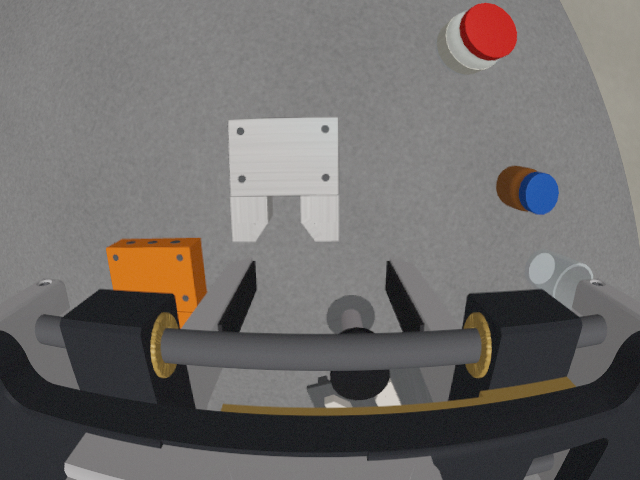

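The wrist view shows the block at (284,160), square to the gripper, with its tips at (232,241) and (338,241). I'll cross-check its pose with these pixels.

```bash
cat >> h.py <<'E'
def wray(c,uv):
    K=c['intrinsics'];x=np.array([uv[0]-K[0,2],uv[1]-K[1,2]]);r=np.hypot(*x);th=r/K[0,0]
    d=np.array([*(np.sin(th)*x/max(r,1e-9)),np.cos(th)]);return -c['R'].T@c['t'],c['R'].T@d
def wonz(c,uv,z):
    o,d=wray(c,uv);return (o+d*(z-o[2])/d[2])[:2]
E
python3 - <<'E'
from h import *
c=np.load('wc.npy',allow_pickle=True).item()
P=np.array([wonz(c,p,.042) for p in [(338,118),(229,119),(339,241),(232,241)]]);print(P.round(4))
b=(P[0]+P[1])/2;t=(P[2]+P[3])/2;y=(b-t);L=np.hypot(*y);y/=L;print(L,np.degrees(np.arctan2(-y[0],y[1])),t+.035*y,b-.09*y,np.linalg.norm(P[0]-P[1]))
s=observe();print(s['ee_pos'],s['width'])
E
```

```text
[[0.6046 0.1619]
 [0.5106 0.2149]
 [0.5466 0.0526]
 [0.4491 0.1059]]
0.12447288958547222 -28.683697509454593 [0.51461812 0.10995404] [0.51436512 0.10949162] 0.10790616422607334
[0.54622318 0.09004434 0.22968463] 0.6746825242586175
```

```bash
python3 -m pendant '0 0 -1 0 0 0 0.1;0 0 -2 0 0 0 0.1;0 0 -3 0 0 0 0.1;0 0 -3.3 0 0 0 0.1;0 0 -3.3 0 0 0 0.1'
python3 - <<'E'
from h import *
cv2.imwrite('pics/w2.png',snapshot('wrist'));s=observe();print(s['ee_pos'],s['width'])
E
```

```text
time: 2.82
ee_pos: [0.5458, 0.0894, 0.0654]
tcp_rot: [[-0.001, 0.482, 0.876], [-0.001, 0.876, -0.482], [-1.0, -0.001, -0.0]]
ft_force: [0.5, -0.1, -0.2]
width: 0.551
[0.54678556 0.09013397 0.06648796] 0.5511619787625552
```

View pics/w2.png

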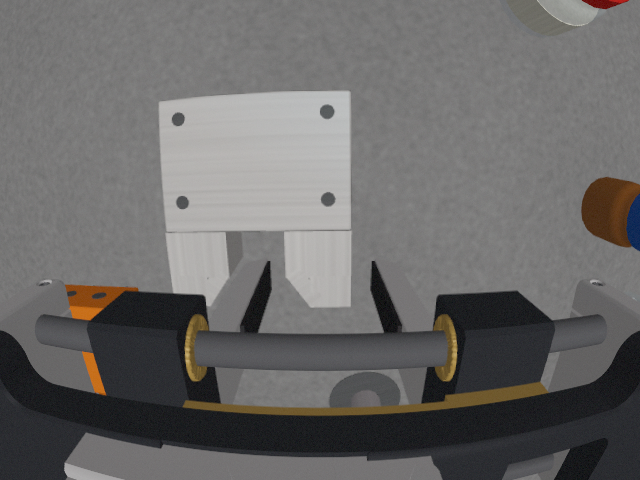

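```bash
python3 -m pendant '0 0.04 -0.5 0 0 0 0.1;0 0.04 -0.98 0 0 0 0.1;0 0.04 -0.98 0 0 0 0.1;0 0.04 -0.98 0 0 0 -0.6;0 0.04 -0.98 0 0 0 -0.6;0 0.04 -0.98 0 0 0 -0.6;0 0.04 -0.98 0 0 0 -0.6;0 0.04 -0.98 0 0 0 -0.6' 40
python3 - <<'E'
from h import *
cv2.imwrite('pics/w3.png',snapshot('wrist'));s=observe();print(s['ee_pos'],s['width'],s['ft_force'])
E
```

```text
time: 3.88
ee_pos: [0.5468, 0.0936, 0.0181]
tcp_rot: [[0.002, 0.48, 0.877], [0.0, 0.877, -0.48], [-1.0, 0.001, 0.002]]
ft_force: [-1.2, -0.4, 7.2]
width: 0.399
[0.54681398 0.09355356 0.01815614] 0.3999624547695261 [-0.71090434  0.45850691  7.38993329]
```

View pics/w3.png

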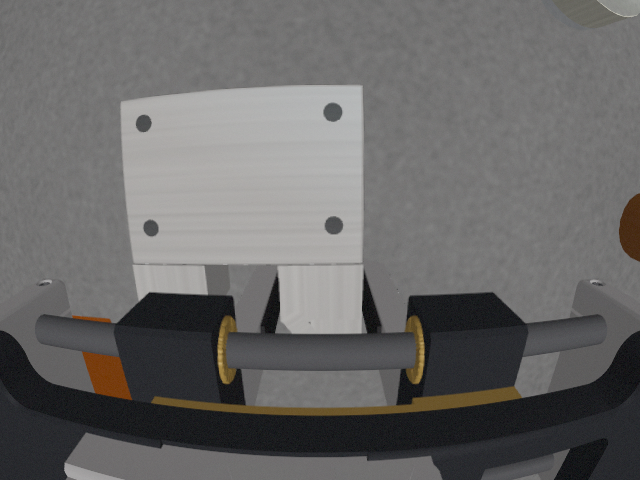

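Run:
```python
from m import *
show('orange',[(485,345),(582,321),(465,238),(560,226)],[(159,236),(45,236),(151,345),(27,343)],.042)
```

```text
orange
[[0.4193 0.1366 0.4063 0.1202]
 [0.3158 0.172  0.3092 0.1749]
 [0.3491 0.0175 0.3501 0.0034]
 [0.2514 0.0648 0.253  0.0606]]
```

```bash
python3 -m pendant '0.06 -0.24 0.03 0 0 0.48 -0.6;0.11 -0.48 0.03 0 0 0.95 -0.6;0.17 -0.72 0.03 0 0 1.43 -0.6;0.22 -0.96 0.03 0 0 1.9 -0.6;0.28 -1.2 0.03 0 0 2.38 -0.6;0.33 -1.44 0.03 0 0 2.85 -0.6;0.33 -1.44 0.03 0 0 2.85 -0.6;0.33 -1.44 0.03 0 0 2.85 -0.6'
python3 - <<'E'
from h import *
cv2.imwrite('pics/s4.png',snapshot('scene')[130:410,190:480]);cv2.imwrite('pics/d4.png',cv2.resize(snapshot('side')[120:400,130:440],(664,600),interpolation=cv2.INTER_CUBIC));s=observe();print(s['ee_pos'],s['width'],s['ft_force'])
E
```

```text
time: 4.92
ee_pos: [0.5625, 0.0206, 0.0183]
tcp_rot: [[0.0, 0.203, 0.979], [-0.001, 0.979, -0.203], [-1.0, -0.001, 0.0]]
ft_force: [-0.7, -2.1, -2.4]
width: 0.4
[0.56251602 0.02124475 0.01819754] 0.4004307412055808 [-0.12123717 -2.31404207 -2.03641688]
```

View pics/d4.png

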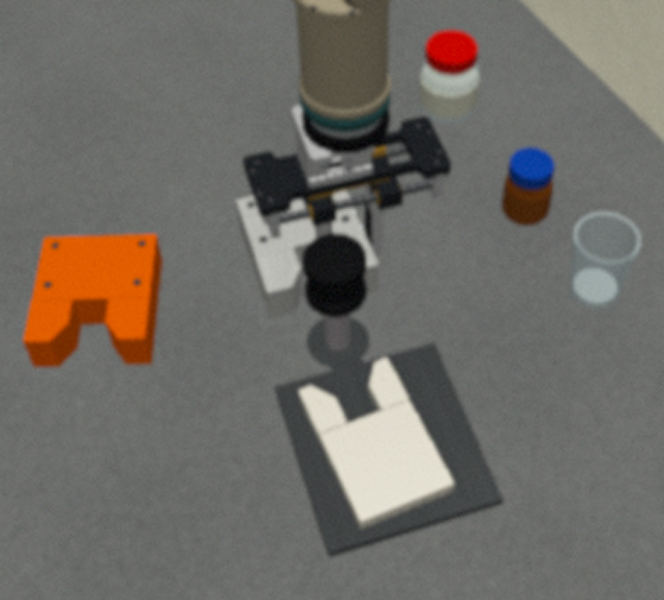

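```bash
python3 -m pendant '0 0 0 0 0 0 0.1;0 0 0 0 0 0 0.1;0 0 0 0 0 0 0.1;0 0 0.6 0 0 0 0.1;0 0 1.2 0 0 0 0.1;-0.1 1 1.2 0 0 0 0.1;-0.23 2 1.2 0 0 0 0.1;-0.23 2.5 1.2 0 0 0 0.1'
python3 - <<'E'
from h import *
cv2.imwrite('pics/w5.png',snapshot('wrist'));s=observe();print(s['ee_pos'],s['width'],s['ft_force']);cv2.imwrite('pics/d5.png',cv2.resize(snapshot('side')[120:400,130:440],(664,600),interpolation=cv2.INTER_CUBIC))
E
```

```text
time: 6.02
ee_pos: [0.5501, 0.1502, 0.0784]
tcp_rot: [[0.0, 0.197, 0.98], [0.002, 0.98, -0.197], [-1.0, 0.002, -0.0]]
ft_force: [0.4, -0.2, -0.0]
width: 0.549
[0.55026041 0.15380235 0.07854988] 0.5519600735769231 [-0.05296577  2.57851078  0.05251689]
```

View pics/d5.png

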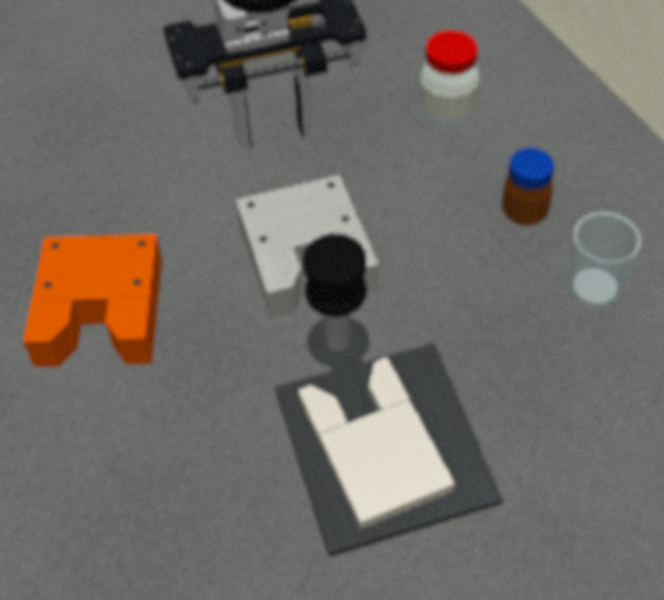

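View pics/w5.png

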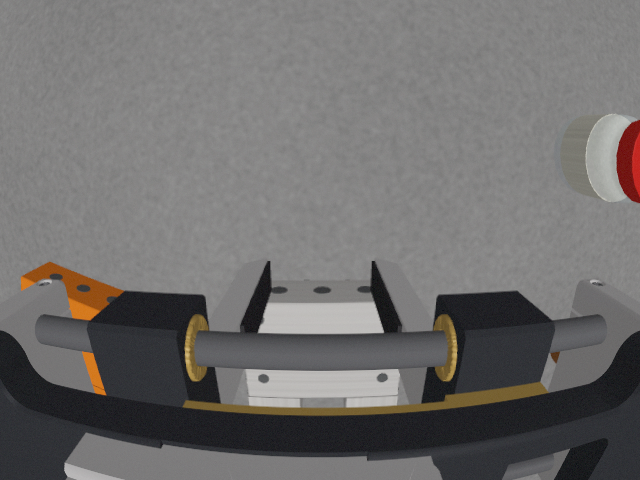

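Run:
```python
from m import *
P=np.array([onz(cd,fb(p),.042)[:2] for p in [(340,177),(237,200),(377,264),(268,293)]]);print(P.round(4))
b=(P[0]+P[1])/2;t=(P[2]+P[3])/2;y=b-t;L=np.hypot(*y);y/=L;print(L,np.degrees(np.arctan2(-y[0],y[1])),t+.035*y,b-.09*y)
e=b-np.array([.512,-.0505]);print('rel col stand x,y',e@[.98,-.199],e@[.199,.98]);print(b)
```

```text
[[ 0.5983  0.1029]
 [ 0.4929  0.1258]
 [ 0.575  -0.0152]
 [ 0.4685  0.0047]]
0.12198795128407967 -11.26656261130803 [0.52861726 0.02905309] [0.52802878 0.02609909]
rel col stand x,y 0.00013210476078096348 0.16825626337060967
[0.54561243 0.11436468]
```

```bash
python3 -m pendant '0.06 0 -0.6 0 0 0 0.1;0.06 0 -1.2 0 0 0 0.1;0.04 -0.15 -1.2 0 0 0 0.1;0 -0.4 -1.2 0 0 0 0.1;-0.06 -0.7 -1.2 0 0 0 0.1;-0.12 -1 -1.2 0 0 0 0.1;-0.18 -1.25 -1.2 0 0 0 0.1;-0.25 -1.53 -1.2 0 0 0 0.1'
python3 - <<'E'
from h import *
s=observe();print(s['ee_pos'],s['width'],s['ft_force']);cv2.imwrite('pics/d6.png',cv2.resize(snapshot('side')[120:400,130:440],(664,600),interpolation=cv2.INTER_CUBIC))
e=s['ee_pos'][:2]-np.array([.512,-.0505]);print('rel col stand x,y',e@[.98,-.199],e@[.199,.98])
E
```

```text
time: 7.12
ee_pos: [0.5399, 0.0707, 0.0191]
tcp_rot: [[0.004, 0.2, 0.98], [0.003, 0.98, -0.2], [-1.0, 0.003, 0.003]]
ft_force: [1.4, 5.3, 4.7]
width: 0.549
[0.53987793 0.07065914 0.01914218] 0.5490070210440389 [1.42740977 5.3473985  4.66867378]
rel col stand x,y 0.003209703943318229 0.12428366117000658
```

View pics/d6.png

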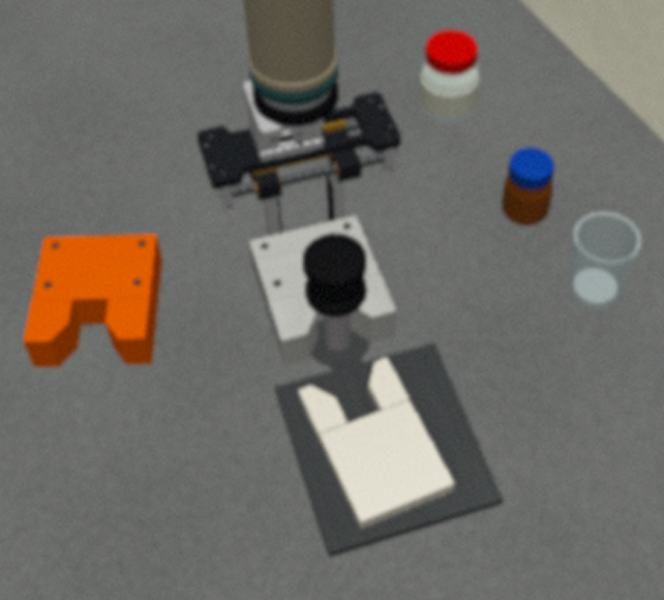

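```bash
python3 -m pendant '-0.03 -0.12 0 0 0 0 0.1;-0.05 -0.24 0 0 0 0 0.1;-0.07 -0.34 0 0 0 0 0.1;-0.08 -0.4 0 0 0 0 0.1;-0.09 -0.44 0 0 0 0 0.1;-0.09 -0.44 0 0 0 0 0.1'
python3 - <<'E'
from h import *
s=observe();print(s['ee_pos'],s['width'],s['ft_force'])
e=s['ee_pos'][:2]-np.array([.512,-.0505]);print('rel col stand x,y',e@[.98,-.199],e@[.199,.98])
E
python3 -m pendant '-0.01 -0.04 0 0 0 0 0.1;-0.02 -0.08 0 0 0 0 0.1;-0.02 -0.08 0 0 0 0 0.1'
```

```text
time: 7.92
ee_pos: [0.5348, 0.0489, 0.0187]
tcp_rot: [[0.002, 0.2, 0.98], [0.002, 0.98, -0.2], [-1.0, 0.002, 0.002]]
ft_force: [0.6, 4.7, 3.2]
width: 0.55
[0.53484775 0.0489212  0.01865838] 0.5499310647440828 [0.58809335 4.73125455 3.23950626]
rel col stand x,y 0.0026059735585744126 0.1019794791857247
time: 8.3
ee_pos: [0.5347, 0.0483, 0.0187]
tcp_rot: [[0.004, 0.199, 0.98], [0.006, 0.98, -0.199], [-1.0, 0.007, 0.003]]
ft_force: [2.3, 10.1, 1.4]
width: 0.551
```

```bash
python3 -m pendant '-0.01 -0.05 0 0 0 0 0.1;-0.02 -0.1 0 0 0 0 0.1;-0.03 -0.15 0 0 0 0 0.1;-0.03 -0.15 0 0 0 0 0.1'
python3 - <<'E'
from h import *
s=observe();print(s['ee_pos'],s['width'],s['ft_force']);cv2.imwrite('pics/d7.png',cv2.resize(snapshot('side')[120:400,130:440],(664,600),interpolation=cv2.INTER_CUBIC))
e=s['ee_pos'][:2]-np.array([.512,-.0505]);print('rel col stand x,y',e@[.98,-.199],e@[.199,.98])
E
```

```text
time: 8.8
ee_pos: [0.5347, 0.0483, 0.019]
tcp_rot: [[0.008, 0.196, 0.981], [0.016, 0.981, -0.196], [-1.0, 0.017, 0.005]]
ft_force: [3.4, 23.7, -1.0]
width: 0.552
[0.53472132 0.04826834 0.01896864] 0.5520264061242937 [ 3.36408039 23.73783651 -0.99479671]
rel col stand x,y 0.002611993278072989 0.1013145153534658
```

View pics/d7.png

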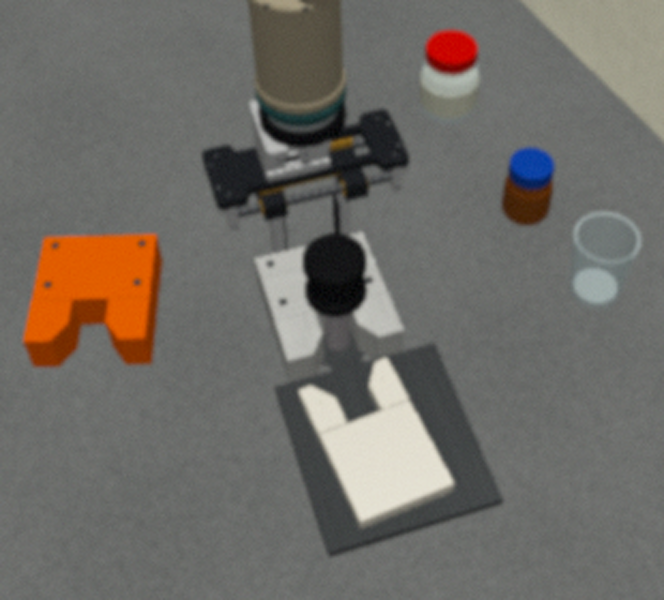

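```bash
cat > bk.py <<'E'
from m import *
def bk(pts):
    P=np.array([onz(cd,fb(p),.042)[:2] for p in pts]);print(P.round(4))
    b=(P[0]+P[1])/2;t=(P[2]+P[3])/2;y=b-t;L=np.hypot(*y);y/=L;print(L,np.degrees(np.arctan2(-y[0],y[1])))
    for n,p in (('seat/t',t+.035*y),('seat/b',b-.09*y)):
        e=p-np.array([.512,-.0505]);print(n,p,'rel col stand x,y',e@[.98,-.199],e@[.199,.98])
E
python3 - <<'E'
from bk import *
bk([(363,234),(256,258),(403,329),(288,361)])
E
```

```text
[[ 0.5817  0.0244]
 [ 0.477   0.0485]
 [ 0.5582 -0.0935]
 [ 0.4505 -0.0732]]
0.1223785912374723 -11.792567552965755
seat/t [ 0.51149393 -0.049073  ] rel col stand x,y -0.0007799223414993038 0.0012977553489028012
seat/b [ 0.5109582  -0.05163908] rel col stand x,y -0.0007942923845096565 -0.0013236153371896403
```

```bash
python3 -m pendant '0.05 0.5 0 0 0 0 0.1;0.05 0.5 1 0 0 0 1;0.05 0.5 2.2 0 0 0 1;0 0 3.2 0 0 0.5 1;-0.4 -1.2 3.4 0 0 0.85 1;-0.8 -2.4 3.4 0 0 0.85 1;-1.1 -3.6 3.4 0 0 0.85 1;-1.2 -4.8 3.4 0 0 0.85 1'
python3 -m pendant '-0.1 -1.2 0 0 0 0 1;-0.2 -2.4 0 0 0 0 1;-0.2 -2.8 0 0 0 0 1;-0.2 -2.8 0 0 0 0 1'
python3 - <<'E'
from h import *
c=calibration('wrist');cv2.imwrite('pics/w8.png',snapshot('wrist'));s=observe();print(s['ee_pos'],s['width'],s['ft_force']);cv2.imwrite('pics/d8.png',cv2.resize(snapshot('side')[120:400,130:440],(664,600),interpolation=cv2.INTER_CUBIC));np.save('wc.npy',c,allow_pickle=True)
E
```

```text
time: 9.85
ee_pos: [0.4682, -0.2067, 0.1877]
tcp_rot: [[-0.004, 0.114, 0.993], [-0.001, 0.993, -0.114], [-1.0, -0.001, -0.004]]
ft_force: [0.6, 0.3, -0.5]
width: 1.0
time: 10.35
ee_pos: [0.4596, -0.345, 0.1872]
tcp_rot: [[-0.002, 0.117, 0.993], [0.001, 0.993, -0.117], [-1.0, 0.0, -0.003]]
ft_force: [-0.6, 0.8, 0.5]
width: 0.999
[ 0.46055457 -0.34277404  0.18745613] 1.0013922033614937 [ 0.15491844  0.69718846 -0.95296918]
```

View pics/w8.png

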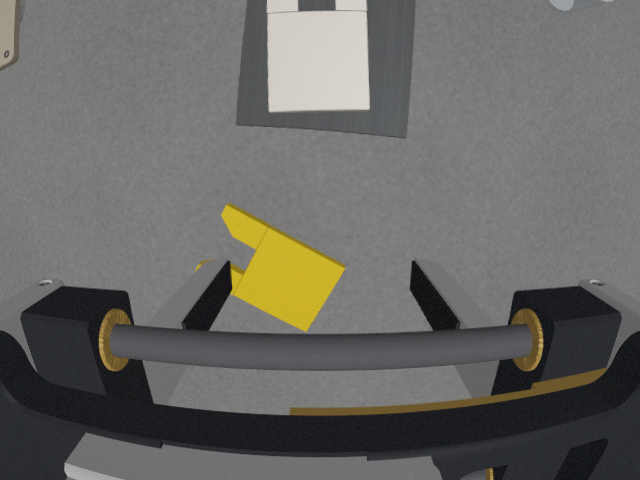

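View pics/d8.png

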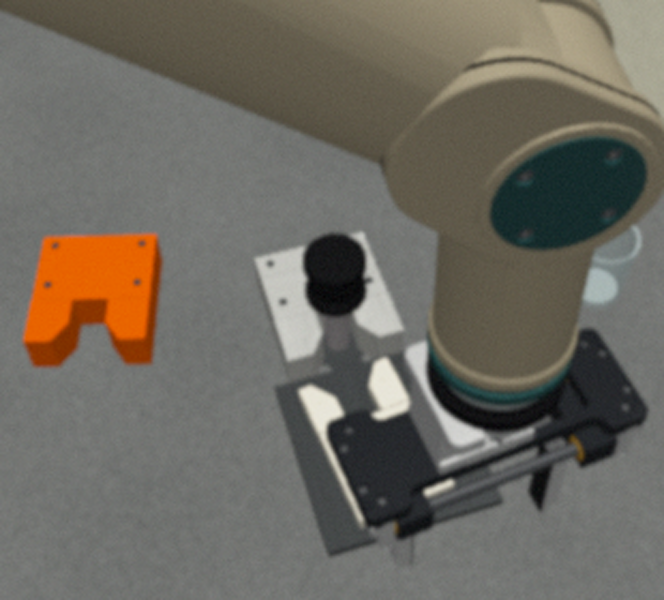

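Run:
```python
from h import *
c=np.load('wc.npy',allow_pickle=True).item()
P=np.array([wonz(c,p,.0575) for p in [(370,109),(268.5,111.5),(367,10),(267,11)]]);print(P.round(4),np.linalg.norm(P[0]-P[1]))
b=(P[0]+P[1])/2;x=P[0]-P[1];y=(P[2]+P[3])/2-b
print('yaw x',np.degrees(np.arctan2(x[1],x[0])),'y',np.degrees(np.arctan2(-y[0],y[1])))
a=np.radians(np.mean([np.degrees(np.arctan2(x[1],x[0])),np.degrees(np.arctan2(-y[0],y[1]))]));yv=np.array([-np.sin(a),np.cos(a)])
print('back',b,'seat',b+.1*yv,'grip',b+.035*yv,np.degrees(a))
S=np.array([wonz(c,p,.0435) for p in [(236,125),(406,137)]]);print('shelf back',S)
s=observe();print(s['ee_pos'],s['tcp_rot'][:,2])
```

```text
[[ 0.5108 -0.2546]
 [ 0.4275 -0.2467]
 [ 0.5193 -0.1676]
 [ 0.4358 -0.1582]] 0.0836714331028063
yaw x -5.385457903355447 y -5.525170702290084
back [ 0.46910197 -0.25067533] seat [ 0.47860891 -0.15112827] grip [ 0.47242939 -0.21583386] -5.4553143028227655
shelf back [[ 0.39566024 -0.25270196]
 [ 0.54179547 -0.28071851]]
[ 0.46119623 -0.34166012  0.18772383] [ 0.99378722 -0.11128766 -0.00141904]
```

The plate's back corners are at wrist pixels (268,111) and (370,109), which puts its back at (0.469,-0.251) with yaw -5.5°.

```bash
python3 -m pendant '0.1 1.2 0 0 0 0.16 1;0.22 2.4 0 0 0 0.16 1;0.22 2.52 -0.8 0 0 0.16 1;0.22 2.52 -1.6 0 0 0.16 1;0.22 2.52 -2.1 0 0 0.16 1;0.22 2.52 -2.1 0 0 0.16 1'
python3 - <<'E'
from h import *
c=calibration('wrist');cv2.imwrite('pics/w9.png',snapshot('wrist'));s=observe();print(s['ee_pos'],s['width'],s['ft_force'],s['tcp_rot'][:,2])
E
```

```text
time: 11.2
ee_pos: [0.4711, -0.215, 0.0819]
tcp_rot: [[-0.004, 0.093, 0.996], [0.002, 0.996, -0.093], [-1.0, 0.002, -0.004]]
ft_force: [0.5, 0.3, 0.4]
width: 1.005
[ 0.47224547 -0.21567927  0.08309513] 0.9993030612859944 [0.31297877 0.85237397 0.63248718] [ 0.99563331 -0.09334076 -0.001345  ]
```

View pics/w9.png

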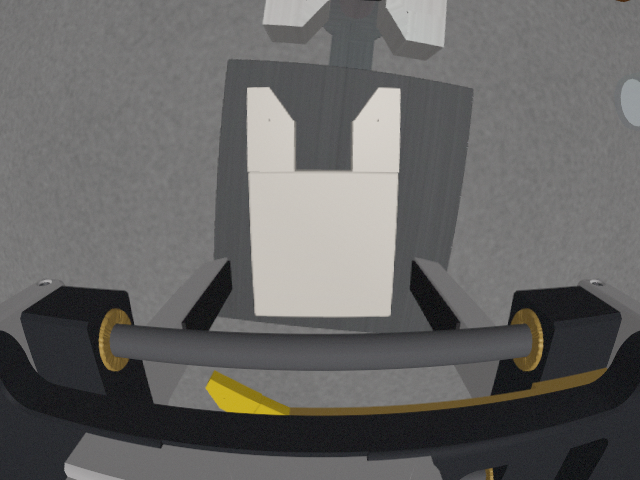

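```bash
python3 -m pendant '0.02 0 -0.35 0 0 0 1;0.02 0 -0.68 0 0 0 1;0.02 0 -0.68 0 0 0 1;0.02 0 -0.68 0 0 0 0.6;0.02 0 -0.68 0 0 0 0.6;0.02 0 -0.68 0 0 0 0.6;0.02 0 -0.68 0 0 0 0.6' 20
python3 - <<'E'
from h import *
c=calibration('wrist');cv2.imwrite('pics/w10.png',snapshot('wrist'));s=observe();print(s['ee_pos'],s['width'],s['ft_force'],s['tcp_rot'][:,2])
E
```

```text
time: 12.12
ee_pos: [0.4735, -0.2179, 0.0495]
tcp_rot: [[0.0, 0.097, 0.995], [-0.0, 0.995, -0.097], [-1.0, -0.0, 0.0]]
ft_force: [-0.6, 0.9, 5.7]
width: 0.89
[ 0.47356984 -0.21788919  0.04950781] 0.8873880855025452 [-0.56531427  0.54758573  4.54600191] [ 9.95314251e-01 -9.66918014e-02  4.86215053e-04]
```

View pics/w10.png

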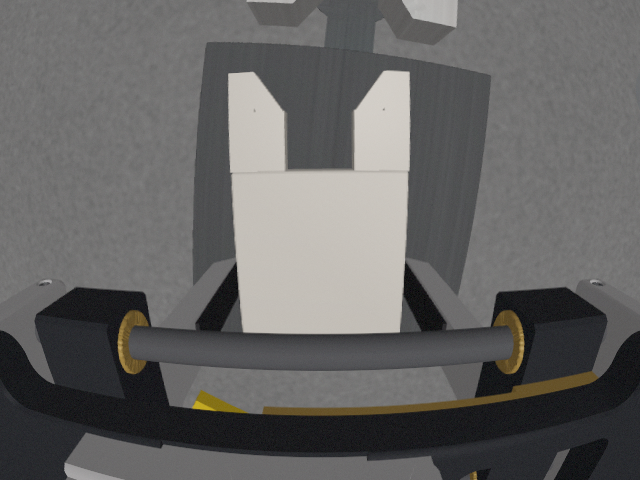

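```bash
python3 -m pendant '0.05 0.1 0.02 0 0 -0.3 0.6;0.1 0.2 0.02 0 0 -0.6 0.6;0.14 0.3 0.02 0 0 -0.9 0.6;0.17 0.41 0.02 0 0 -0.99 0.6;0.17 0.41 0.02 0 0 -0.99 0.6;0.17 0.41 0.02 0 0 -0.99 0.6'
python3 - <<'E'
from h import *
c=calibration('wrist');cv2.imwrite('pics/w11.png',snapshot('wrist'));s=observe();print(s['ee_pos'],s['width'],s['ft_force'],s['tcp_rot'][:,2])
e=s['ee_pos'][:2]-np.array([.512,-.0505]);print('rel col stand x,y',e@[.98,-.199],e@[.199,.98])
E
```

```text
time: 12.92
ee_pos: [0.4818, -0.1974, 0.0499]
tcp_rot: [[-0.0, 0.199, 0.98], [-0.0, 0.98, -0.199], [-1.0, -0.0, -0.0]]
ft_force: [0.6, 0.4, -1.8]
width: 0.889
[ 0.48179634 -0.1975054   0.04993826] 0.8919915199172128 [ 0.60056869 -1.08543505 -2.04020617] [ 9.79941815e-01 -1.99283790e-01 -1.00133161e-04]
rel col stand x,y -0.0003455125138488174 -0.15007581725976463
```

View pics/w11.png

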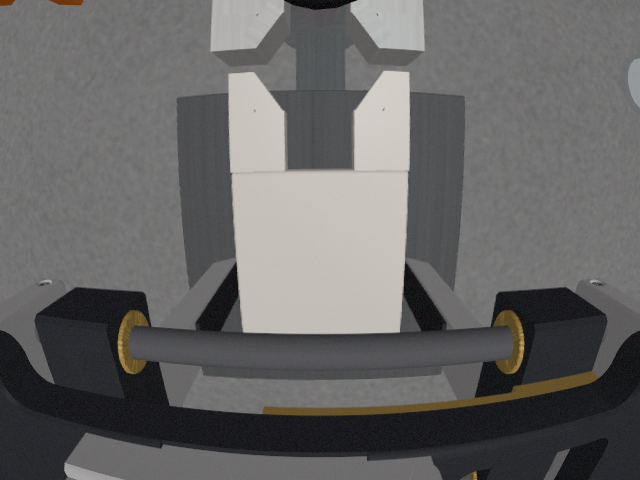

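The plate is centred on the stand axis at column (320). I'll advance it under the cap.

```bash
python3 -m pendant '0.04 0.2 0.01 0 0 0 0.6;0.08 0.4 0.01 0 0 0 0.6;0.12 0.6 0.01 0 0 0 0.6;0.16 0.8 0.01 0 0 0 0.6;0.2 1 0.01 0 0 0 0.6;0.24 1.2 0.01 0 0 0 0.6;0.28 1.35 0.01 0 0 0 0.6;0.3 1.47 0.01 0 0 0 0.6'
python3 - <<'E'
from h import *
s=observe();print(s['ee_pos'],s['width'],s['ft_force'],s['tcp_rot'][:,2])
e=s['ee_pos'][:2]-np.array([.512,-.0505]);print('rel col stand x,y',e@[.98,-.199],e@[.199,.98])
E
python3 -m pendant '0.02 0.06 0 0 0 0 0.6;0.02 0.1 0 0 0 0 0.6;0.03 0.15 0 0 0 0 0.6;0.03 0.15 0 0 0 0 0.6'
python3 - <<'E'
from h import *
s=observe();print(s['ee_pos'],s['width'],s['ft_force'],s['tcp_rot'][:,2])
e=s['ee_pos'][:2]-np.array([.512,-.0505]);print('rel col stand x,y',e@[.98,-.199],e@[.199,.98])
cv2.imwrite('pics/d12.png',cv2.resize(snapshot('side')[120:400,130:440],(664,600),interpolation=cv2.INTER_CUBIC))
E
```

```text
time: 13.98
ee_pos: [0.4971, -0.1233, 0.0505]
tcp_rot: [[0.0, 0.199, 0.98], [-0.0, 0.98, -0.199], [-1.0, 0.0, 0.0]]
ft_force: [-0.1, 0.4, -0.9]
width: 0.889
[ 0.49709524 -0.12333759  0.05050134] 0.8894128521880427 [-0.11362358  0.36269694 -0.93566127] [ 9.80015302e-01 -1.98922079e-01  1.19451778e-04]
rel col stand x,y -0.00011198328042800829 -0.07434688103991627
time: 14.48
ee_pos: [0.4984, -0.1162, 0.0505]
tcp_rot: [[0.0, 0.199, 0.98], [0.0, 0.98, -0.199], [-1.0, 0.0, 0.0]]
ft_force: [0.2, -0.3, -2.0]
width: 0.892
[ 0.49842938 -0.11624701  0.0504831 ] 0.8915884616523396 [ 0.24121192 -0.28580526 -2.03474244] [ 9.79981827e-01 -1.99086959e-01  4.75834281e-05]
rel col stand x,y -0.00021555741928413146 -0.06713262273463688
```

View pics/d12.png

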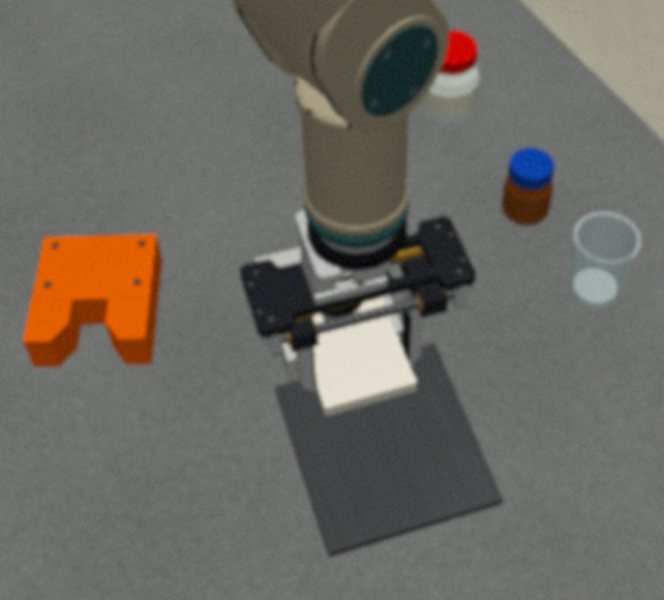

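```bash
python3 -m pendant '0.01 0.04 0 0 0 0 0.6;0.02 0.08 0 0 0 0 0.6;0.02 0.08 0 0 0 0 0.6'
python3 -m pendant '0.01 0.04 0 0 0 0 0.6;0.02 0.08 0 0 0 0 0.6;0.02 0.08 0 0 0 0 0.6'
```

```text
time: 14.9
ee_pos: [0.4991, -0.1134, 0.0505]
tcp_rot: [[-0.001, 0.2, 0.98], [-0.001, 0.98, -0.2], [-1.0, -0.001, -0.0]]
ft_force: [-1.1, -3.4, -1.5]
width: 0.887
time: 15.28
ee_pos: [0.499, -0.1132, 0.0505]
tcp_rot: [[-0.003, 0.203, 0.979], [-0.005, 0.979, -0.203], [-1.0, -0.006, -0.001]]
ft_force: [-0.8, -12.0, -0.1]
width: 0.89
```

```bash
python3 -m pendant '-0.02 -0.08 0 0 0 0 1;-0.02 -0.08 0 0 0 0 1;-0.02 -0.08 0.5 0 0 0 1;-0.02 -0.08 0.9 0 0 0 1;-0.15 -0.7 0.9 0 0 0 0.1;-0.3 -1.6 0.9 0 0 0 0.1;-0.3 -1.6 0.4 0 0 0 0.1;-0.3 -1.6 0 0 0 0 0.1'
python3 - <<'E'
from h import *
s=observe();print(s['ee_pos'],s['width'],s['ft_force'],s['tcp_rot'][:,2])
e=s['ee_pos'][:2]-np.array([.512,-.0505]);print('rel col stand x,y',e@[.98,-.199],e@[.199,.98])
cv2.imwrite('pics/w13.png',snapshot('wrist'))
E
```

```text
time: 16.27
ee_pos: [0.4859, -0.1881, 0.0501]
tcp_rot: [[0.001, 0.2, 0.98], [0.001, 0.98, -0.2], [-1.0, 0.001, 0.001]]
ft_force: [-0.3, 0.7, 0.4]
width: 0.613
[ 0.48587976 -0.18805113  0.05008669] 0.6130723281312066 [-0.308543    0.68715072  0.35700713] [ 0.97983045 -0.19982707  0.0011931 ]
rel col stand x,y 0.0017748412635350758 -0.13999803578183276
```

View pics/w13.png

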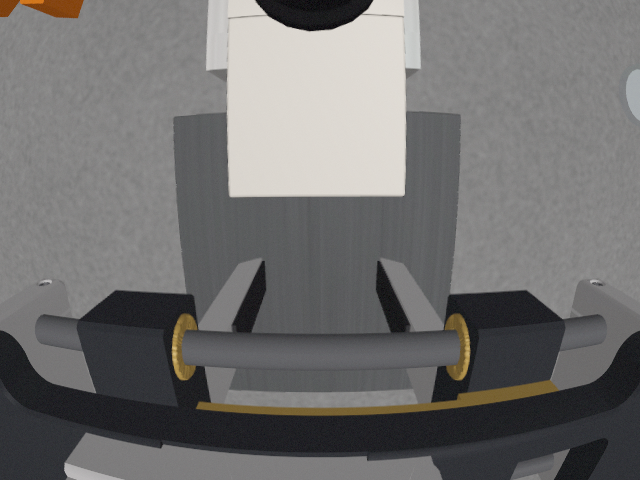

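```bash
python3 -m pendant '0.03 0.2 0 0 0 0 0.1;0.06 0.4 0 0 0 0 0.1;0.09 0.52 0 0 0 0 0.1;0.1 0.58 0 0 0 0 0.1;0.11 0.62 0 0 0 0 0.1;0.12 0.66 0 0 0 0 0.1;0.12 0.66 0 0 0 0 0.1'
python3 -m pendant '0.01 0.05 0 0 0 0 0.1;0.02 0.1 0 0 0 0 0.1;0.03 0.15 0 0 0 0 0.1;0.03 0.15 0 0 0 0 0.1'
```

```text
time: 17.2
ee_pos: [0.4911, -0.156, 0.0505]
tcp_rot: [[-0.0, 0.2, 0.98], [-0.001, 0.98, -0.2], [-1.0, -0.001, -0.0]]
ft_force: [-0.7, -1.5, 2.2]
width: 0.547
time: 17.7
ee_pos: [0.4907, -0.1554, 0.0506]
tcp_rot: [[-0.004, 0.204, 0.979], [-0.008, 0.979, -0.204], [-1.0, -0.009, -0.002]]
ft_force: [-2.9, -14.9, 1.9]
width: 0.549
```

```bash
python3 -m pendant '0.02 0.08 0 0 0 0 0.1;0.02 0.08 0 0 0 0 0.1'
python3 -m pendant '-0.1 -0.7 0 0 0 0 0.1;-0.1 -0.7 1 0 0 0 0.1;-0.1 -0.9 2.2 0 0 0 -1;-0.1 -0.9 3 0 0 0 -1;-0.1 -0.9 3 0 0 0 -1'
python3 - <<'E'
from h import *
s=observe();print(s['ee_pos'],s['width'],s['ft_force'])
c=calibration('wrist');np.save('wc.npy',c,allow_pickle=True)
cv2.imwrite('pics/w14.png',snapshot('wrist'))
cv2.imwrite('pics/s14.png',cv2.resize(snapshot('scene')[130:410,190:480],(621,600),interpolation=cv2.INTER_CUBIC))
E
```

```text
time: 17.95
ee_pos: [0.4904, -0.1551, 0.0506]
tcp_rot: [[-0.006, 0.207, 0.978], [-0.013, 0.978, -0.207], [-1.0, -0.014, -0.003]]
ft_force: [-4.1, -23.7, 1.2]
width: 0.552
time: 18.58
ee_pos: [0.4912, -0.1892, 0.2035]
tcp_rot: [[0.007, 0.2, 0.98], [-0.002, 0.98, -0.2], [-1.0, -0.0, 0.007]]
ft_force: [0.2, 0.4, 0.0]
width: 0.268
[ 0.49118897 -0.1891586   0.20346934] 0.26800126187983664 [0.23029935 0.42773661 0.03072899]
```

View pics/w14.png

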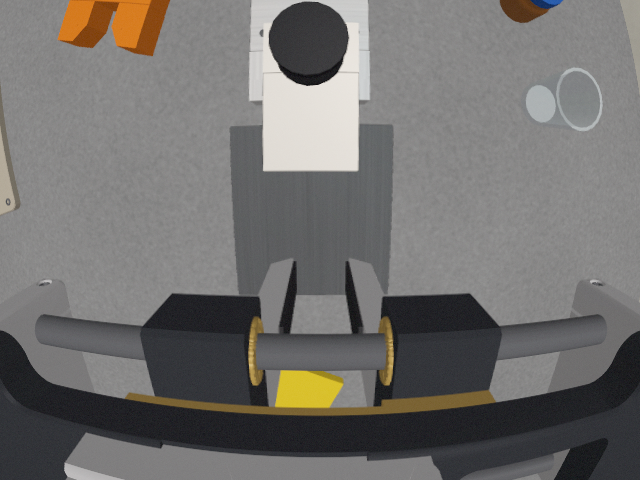

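View pics/s14.png

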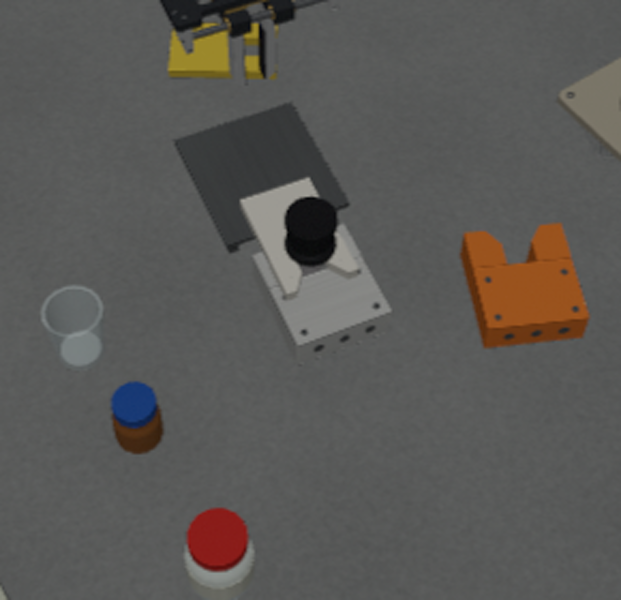

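Both views show the plate on the block around the column, with the cap at scene crop (311,219). I'll check both seats numerically, then press.

Run:
```python
from m import *
col=np.array([.512,-.0505])
def r(n,e): e=e-col;print(n,e@[.98,-.199],e@[.199,.98])
P=[onz(cs,fa(p),.042)[:2] for p in [(298,346),(391,309)]];r('block back mid (scene)',(P[0]+P[1])/2)
P=[onz(cs,fa(p),.0565)[:2] for p in [(241,200),(309,178)]];r('plate back mid (scene)',(P[0]+P[1])/2)
c=np.load('wc.npy',allow_pickle=True).item()
P=[wonz(c,p,.0565) for p in [(263,170),(358,171)]];r('plate back mid (wrist)',(P[0]+P[1])/2)
for z in (.126,.130):r('cap wrist',wonz(c,(308,43),z))
s=observe();print(s['ee_pos'],s['width'])
```

```text
block back mid (scene) -0.002377286819503902 0.08773660399458046
plate back mid (scene) -0.002108817102249796 -0.10127552211964075
plate back mid (wrist) -0.0008887767562950612 -0.09713755947297753
cap wrist -0.0009196550582533546 -0.002469068084064662
cap wrist -0.0008183405415330102 -0.0035629384703754893
[ 0.48861346 -0.18863536  0.2002649 ] 0.18045966860648543
```

```bash
python3 -m pendant '0.2 1.2 0 0 0 0 -1;0.46 2.4 0 0 0 0 -1;0.46 2.75 0 0 0 0 -1;0.46 2.75 -0.5 0 0 0 -1;0.46 2.75 -1 0 0 0 -1;0.46 2.75 -1.35 0 0 0 -1;0.46 2.75 -1.35 0 0 0 -1'
python3 -m pendant '0 0 -0.1 0 0 0 -1;0 0 -0.2 0 0 0 -1;0 0 -0.3 0 0 0 -1;0 0 -0.35 0 0 0 -1;0 0 -0.35 0 0 0 -1'
```

```text
time: 19.55
ee_pos: [0.5097, -0.0519, 0.1308]
tcp_rot: [[-0.005, 0.2, 0.98], [0.0, 0.98, -0.2], [-1.0, -0.001, -0.005]]
ft_force: [-0.8, 0.7, 0.5]
width: 0.004
time: 20.18
ee_pos: [0.5121, -0.0514, 0.1154]
tcp_rot: [[0.0, 0.199, 0.98], [0.0, 0.98, -0.199], [-1.0, 0.0, 0.0]]
ft_force: [0.2, -0.3, 0.6]
width: 0.004
```

```bash
python3 -m pendant '0 0 -0.05 0 0 0 -1;0 0 -0.1 0 0 0 -1;0 0 -0.15 0 0 0 -1'
python3 -m pendant '0 0 -0.05 0 0 0 -1;0 0 -0.1 0 0 0 -1;0 0 -0.1 0 0 0 -1'
```

```text
time: 20.55
ee_pos: [0.5121, -0.0514, 0.1079]
tcp_rot: [[0.0, 0.199, 0.98], [-0.0, 0.98, -0.199], [-1.0, 0.0, 0.0]]
ft_force: [-0.1, -0.4, 3.7]
width: 0.003
time: 20.92
ee_pos: [0.5123, -0.0512, 0.1067]
tcp_rot: [[0.002, 0.199, 0.98], [-0.002, 0.98, -0.199], [-1.0, -0.002, 0.002]]
ft_force: [-9.3, 1.2, 40.4]
width: 0.003
```

```bash
python3 -m pendant '0 0 0.3 0 0 0 -1;0 0 1 0 0 0 -1;0 0 2 0 0 0 -1;0 -1 2.8 0 0 0 -1;0 -2.2 2.8 0 0 0 -1;-0.4 -3.4 2.8 0 0 0 -1;-0.4 -4.6 2.8 0 0 0 -1;-0.4 -4.6 2.8 0 0 0 -1'
python3 - <<'E'
from h import *
s=observe();print(s['ee_pos'],s['time'],s['ft_force'])
cv2.imwrite('pics/s15.png',cv2.resize(snapshot('scene')[130:410,190:480],(621,600),interpolation=cv2.INTER_CUBIC))
cv2.imwrite('pics/d15.png',cv2.resize(snapshot('side')[120:400,130:440],(664,600),interpolation=cv2.INTER_CUBIC))
E
```

```text
time: 21.92
ee_pos: [0.49, -0.2873, 0.2417]
tcp_rot: [[-0.002, 0.208, 0.978], [-0.002, 0.978, -0.208], [-1.0, -0.002, -0.001]]
ft_force: [-0.1, 0.3, -0.6]
width: 0.003
[ 0.48999349 -0.28728184  0.24174151] 21.925 [-0.05571178  0.25504893 -0.5793564 ]
```

View pics/s15.png

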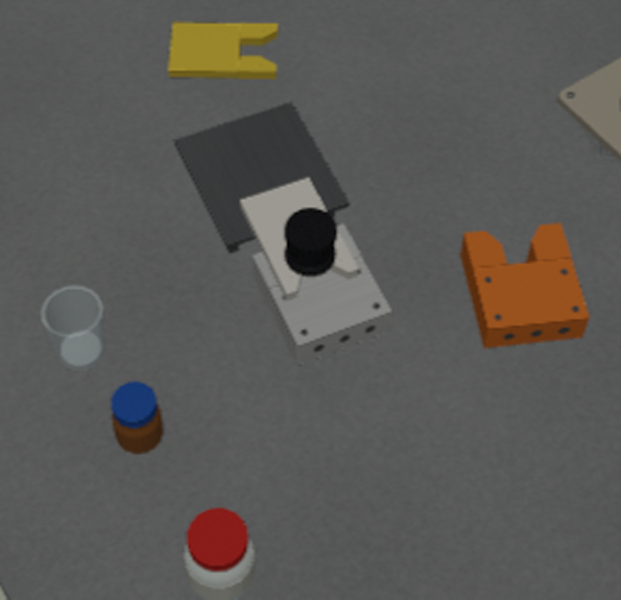

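View pics/d15.png

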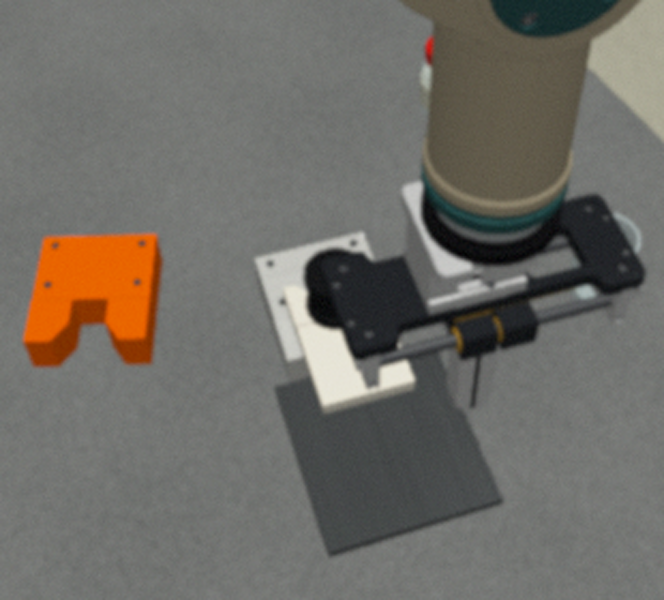

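The cap now sits on the plate, its top at scene crop (311,230). Block and plate are unmoved at the column, the glassware hasn't moved, and the arm is clear. Handing in.

```bash
python3 -c "
from station import *
close_job()"
```

```text
the job is handed in; nothing more can be done
```

The stack is fitted in the order asked and handed in at about 22 s of the 62 s allowed; no verdict was reported.

- **Block:** I gripped the aluminium block by one arm and slid it into line with the column. Pushing on its back face then brought it to a hard stop at about 24 N. Its seat measured within about 1.5 mm of the column axis.
- **Plate:** I gripped the white plate, squared it up, and slid it over the block and under the cap. After letting go I pushed on its back face to a hard stop at about 24 N.
- **Cap:** I pressed the cap with the closed fingers until it stopped firmly with its top at 106.7 mm. That is about 0.033 of travel, the value expected on a complete stack. The wrist force there peaked at about 41 N, above what was needed but well under the 120 N wrist limit. The 40 N limit is for the arm and gripper body, and only the fingertips touched the cap.

**Last checks:** The final pictures show the block and plate at the column, the cap on the plate, and the glassware where it was, with the arm clear. The picture measurements disagree by up to about 4 mm: the plate's back face reads 97 to 101 mm from the column against 100 nominal, and the block's 88 against 90. I relied on the hard stops as proof that both are home.

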